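# Reset the sprung ejector plate of a chucking pot

## Robot

A 7-joint arm with a two-finger parallel gripper is mounted at the origin on a cart in front of the work surface, level with it; the furniture and walls round the work are solid. World frame = base frame: x ahead of the robot, y to its left, z up, the work surface at z = 0. Lengths are in mm, angles in degrees, forces in N, time in s.
With the tool pointing down it reaches from about 400 to 850 mm from the base axis. Payload 4.5 kg.
Tool frame: the origin (TCP) lies between the finger pads; the fingertips stand 25 mm ahead of it and the grasp point (between the pads) lies 6 mm ahead of it; z points along the fingers, y is the direction in which the jaws open and shut (so a half turn about z gives the same grasp; the last joint's range is limited). The gripper opens to 88 mm and grips with 3 to 60 N. Pads are 18 mm wide; open, the fingers measure 123 mm over their backs; the gripper's body (75 mm by 187 mm) begins 45 mm behind the grasp point.
Start: joints at [75.791, 39.483, -11.15, 89.685, 9.013, 51.709, -12.324], TCP at [173.831, -600.361, 263.743] pointing down, gripper open.
Joint ranges: [-172.22, 172.22], [-26.19, 119.32], [-84.43, 86.54], [7.71, 146.69], [-57.33, 237.33], [2.42, 119.75], [-152.13, 152.13]. Speed limits (degrees/s): [147.25, 147.25, 180, 180, 180, 180, 180].

## Interface

Orientations are given as a 3x3 rotation matrix whose columns are the frame's x, y, z axes.
In Python, from bench import status, vision, finish_job gives the robot as it stands.
- The arm moves only by the tool arm_command, never from a script. Its argument "series" is a list that holds one entry, the list of rows, each a list of 6 numbers: the shift along the tool's x, y, z in m, then the turn, a rotation vector about the tool's x, y, z in degrees. A call has 1 to 20 rows; each row shifts and turns the commanded pose from where the row before left it, along the tool's axes as they then stand; what a row does not reach is not made up. A row lasts 1/12 s, in which the tool goes at most 41.7 mm and 7.16 degrees, less where a joint would pass 70% of its speed; a pose out of reach is approached as far as the arm can. A call with a gripper value outside its range is refused whole. "grip" is the finger opening in m, from 0 to 0.0881, set as the call begins (left out, the last holds). The fingers move at their own pace and stop on an object; the grip force is fixed at half the most. Time passes only in rows, so rows that do not move let the fingers close. It gives the time, the measured TCP pose, the force and the opening at its end, in the units of the state.
- status.sense(): the state, without advancing time (a new reading comes with each control period).
- vision.get_image(name): name is "scene" or "top" or "wrist"; returns a dict with "pixels" (420x560x3 uint8, red, green, blue), "fx", "fy", "cx", "cy" (pixels), "rvec" (rotation vector, rad) and "tvec" (3), from world to camera coordinates, as OpenCV has them. Camera axes: x right, y down, z forward; pixel columns grow to the right and rows downward; lengths in mm; the calibration is good to about 2 mm. The wrist camera is an equidistant fisheye: a pixel r from the principal point sees the ray r / f radians off the axis. A picture is of the moment at which its call begins. There is no depth.
- finish_job(): hands the job in, once; it reports no verdict.
The state is a dict: "time_s": time; "q": joint angles; "qvel": joint speeds; "joint_efforts": joint torques, N m; "eef_pos": TCP position; "ee_rot": TCP orientation; "force": force on the tool from outside, world axes, zero at the start; "moment": the same for the moment, N m; "width": opening from 0.0 (shut) to 1.0 (fully open).
Only numpy, scipy, OpenCV 4.12 (cv2) and the standard library are available. Lean on these libraries where they do the work, as an engineer would, in place of code of your own. Each camera call takes 0.05 s, during which the arm holds its last target.

## Task

The sprung ejector plate in the grey chucking pot has been left up and crooked: pick up the stepped wooden arbor by its neck, set its flat foot squarely on the middle of the plate and press straight down until the plate bottoms out level on its stop, which can only be felt, then lean on it with about 20 N for a full second (never above 30 N). Lift off and stand the arbor upright on the bench again, clear of the pot. Press with the arbor only, not with the gripper, and leave the cup, the sanding block and the banded blank where they are.

Things in the scene. Friction and masses are not known exactly. Their poses are not given: they have to be found in the camera images.
- arbor_center (a point): Centre of the stepped wooden arbor (the pressing tool), half-way up. Loose, pale turned wood, 85 mm tall, standing on its flat foot: lower body 62 mm in diameter from 0 to 54 mm height, then a neck 48 mm in diameter from 54 to 85 mm height (grip it there, above the shoulder). The point is 42.5 mm above the foot; z points from foot to neck. About 0.16 kg, varying.
- pot_rim (a point): Centre of the pot's mouth, 62 mm above the bench. The pot is a fixed grey steel cylinder of 98 mm outside and 85 mm inside diameter, on a 124 mm square dark base plate 10 mm thick. z points up.
- plate_face (a point): Centre of the upper face of the ejector plate, a round aluminium plate 78 mm in diameter in the pot; z is the normal of its face. It tips on a ball joint, up to 0.16 rad about each horizontal axis, and stays tipped by friction until about 3 N at its edge turns it; a flat foot pressed on it brings it flush with the foot.
- cup_a: Turned wooden cup, 66 mm wide, 55 mm tall, a bystander; origin at its underside.
- sand_block_a: Hardwood sanding block 64x84x30 mm, a bystander; origin at its underside.
- blank_b: Dark wooden blank with a black band, 57 mm wide, 82 mm tall, a bystander; origin at its underside.
- arbor: The same arbor; origin at the centre of its foot, z up along its axis.
- ejector_plate: The plate; origin at plate_face. Pressed straight down it gives way with about 5 to 9 N (spring and drag) until a solid stop, where the force climbs steeply. A hidden nut sets the stop differently each time: there the face lies 24 to 40 mm below the rim, after 8 to 16 mm of travel; this can only be felt. The drag holds the plate wherever it is left.
- pot: The fixed pot; origin at the centre of its underside, on the bench.
There are look-alikes about, which are no part of the job. What is shaped like the arbor but pink is not meant.

How it is judged:
By the outcome, as a careful person would: the job done as asked, in the order asked, and still so for the second after the job is handed in, with the robot touching nothing.
It also fails if it takes over 64 s, if anything falls off the work surface, if the arm or the gripper's body presses on something with over 40 N, if the wrist force passes 120 N, or if a joint passes its speed limit or range.

## Working session

There is one attempt and no reset: what is moved stays moved. The work goes in short steps, Python scripts to look and compute and a tool call to move; the robot and the scene stay as the last step left them, time stands still between calls to the robot, and variables do not carry over. Pictures are saved under pics/ and viewed, and the job is handed in when it is done.

Besides the shell and the picture viewer there is one more tool, called after ">>>" in YAML: its name, and indented under it one key for each argument. arm_command: Moves the arm, as the interface text tells. Its arguments: {"type":"object","properties":{"series":{"type":"array"},"grip":{"type":"number"}},"required":["series"]}

```bash
mkdir -p pics
cat > h.py <<'E'
import numpy as np,cv2,json,pickle
from bench import status,vision,finish_job
def grab(n,tag):
    d=vision.get_image(n); pickle.dump(d,open(f'pics/{tag}.pkl','wb'))
    cv2.imwrite(f'pics/{tag}.png',np.asarray(d['pixels'])[:,:,::-1]); return d
def load(tag): return pickle.load(open(f'pics/{tag}.pkl','rb'))
def ray(d,u,v,fish=False):
    R=cv2.Rodrigues(np.array(d['rvec'],float))[0]; t=np.array(d['tvec'],float).ravel()
    x=(u-d['cx'])/d['fx']; y=(v-d['cy'])/d['fy']
    if fish:
        r=np.hypot(x,y); c=np.array([x/r*np.sin(r),y/r*np.sin(r),np.cos(r)]) if r>1e-9 else np.array([0,0,1.])
    else: c=np.array([x,y,1.])
    return -R.T@t, R.T@(c/np.linalg.norm(c))
def onz(d,u,v,z,fish=False):
    o,r=ray(d,u,v,fish); return o+r*(z-o[2])/r[2]
def proj(d,p):
    R=cv2.Rodrigues(np.array(d['rvec'],float))[0]; t=np.array(d['tvec'],float).ravel()
    c=R@np.array(p,float)+t; return d['fx']*c[0]/c[2]+d['cx'],d['fy']*c[1]/c[2]+d['cy']
def st():
    s=status.sense(); np.set_printoptions(precision=3,suppress=True)
    print('t',s['time_s'],'pos',np.array(s['eef_pos']),'F',np.array(s['force']),'M',np.array(s['moment']),'w',s['width']); print(np.array(s['ee_rot'])); return s
E
python3 - <<'E'
from h import *
s=st()
for n in('scene','top','wrist'):
    d=grab(n,n+'0'); print(n,d['fx'],d['cx'],d['cy'],ray(d,d['cx'],d['cy']))
E
```

```text
t 0.0 pos [ 173.592 -599.794  262.911] F [-0.768  0.215  0.194] M [-0.041 -0.016 -0.031] w 1.0009693033034257
[[ 0.961  0.278 -0.001]
 [ 0.278 -0.961  0.002]
 [-0.    -0.002 -1.   ]]
scene 535.0618196113821 275.31075227352903 206.4506438904144 (array([ 183.674, -140.946, 1026.131]), array([ 0.406,  0.273, -0.872]))
top 421.5270471757525 276.72018697689595 216.39768780232782 (array([ 461.194,  150.41 , 1077.674]), array([ 0.146, -0.009, -0.989]))
wrist 325.19226210127806 283.59520847034497 213.6603960660754 (array([ 252.404, -576.404,  384.567]), array([-0.299, -0.086, -0.95 ]))
```

View pics/scene0.png

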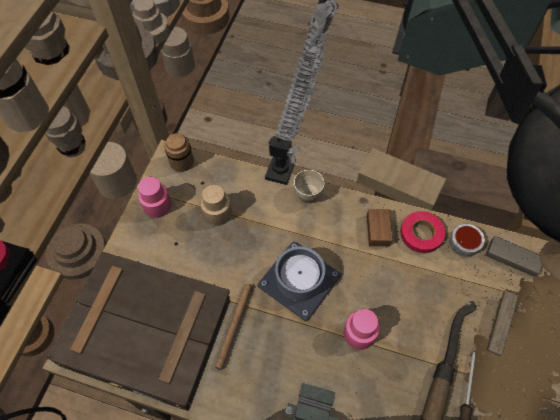

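View pics/top0.png

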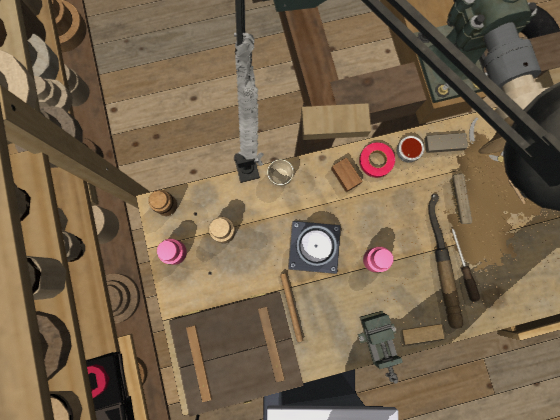

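View pics/wrist0.png

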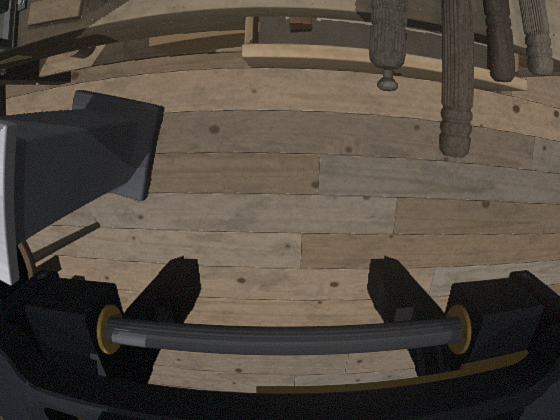

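Scene and top both show these candidates for the arbor. Pixels are given as top / scene:
- Pale stepped wood: (222,230) / (215,203).
- Pink look-alikes: (171,251) / (154,197) and (379,260) / (362,329).
- Dark banded blank: (161,202) / (179,152).
- Cup: (280,172) / (309,186).

I choose the pale one and check it in a close crop. The pot is at (316,244) top and (300,275) scene.

Run:
```python
from h import *
a=load('top0');b=load('scene0')
def crop(d,x,y,w,h,s): 
    return cv2.resize(np.ascontiguousarray(np.asarray(d['pixels'])[y:y+h,x:x+w,::-1]),None,fx=s,fy=s,interpolation=cv2.INTER_CUBIC)
A=np.hstack([crop(a,200,205,50,50,5.6),crop(a,285,215,64,60,5).copy()[:280]])
B=np.hstack([crop(b,190,175,50,50,5.6),crop(b,255,235,90,90,3.2)[:280]])
w=min(A.shape[1],B.shape[1]);cv2.imwrite('pics/c0.png',np.vstack([A[:,:w],B[:,:w]]))
```

```text
(no output)
```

View pics/c0.png

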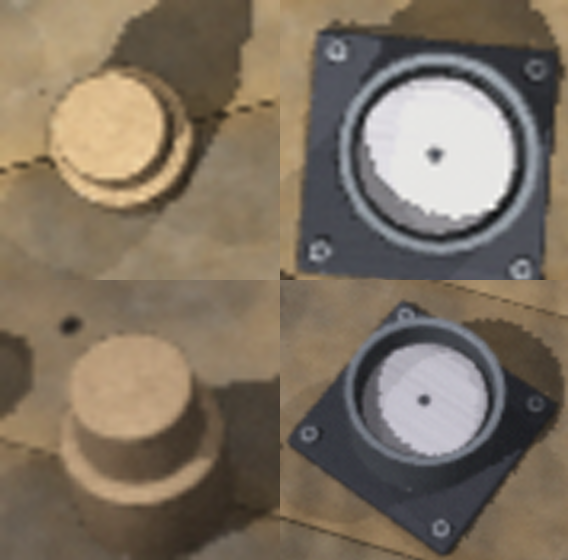

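Run:
```python
from h import *
a=load('top0');b=load('scene0');np.set_printoptions(precision=1,suppress=True)
def tri(p,q):
    o1,r1=ray(a,*p);o2,r2=ray(b,*q)
    A=np.stack([r1,-r2],1);s=np.linalg.lstsq(A,o2-o1,rcond=None)[0]
    x=o1+r1*s[0];y=o2+r2*s[1];return (x+y)/2,np.linalg.norm(x-y)
for n,p,q,z in[('arbor',(219.3,227.3),(213.4,191.4),85),('rim',(317.1,245.7),(300.3,270.6),62),('platehole',(316,246),(300,274.7),40),('banded',(161,199),(177,141),82),('pinkL',(171,247),(150,185),85),('pinkR',(379,257),(364,318),85),('cup',(280,171),(310,182),55)]:
    print(n,tri(p,q),onz(a,*p,z),onz(b,*q,z))
# lamp/hoses
for n,p,q in[('hosebase',(247,165),(279,170)),('hosetop',(245,45),(327,5))]: print(n,tri(p,q))
# base plate corner directions
for c in [(318,31),(559,51),(300,275)]: print(onz(a,285+(c[0]-280)/5,215+c[1]/5,10))
```

```text
arbor (array([578.5, 275.1,  98. ]), np.float64(0.9556871076125798)) [579.7 277.1  85. ] [584.4 280.6  85. ]
rim (array([540.2,  43.3,  60.5]), np.float64(1.323668339984702)) [540.6  43.   62. ] [539.1  43.5  62. ]
platehole (array([541.2,  43.7,  37.1]), np.float64(1.5872679826225062)) [541.5  43.4  40. ] [539.5  43.6  40. ]
banded (array([643.7, 417.7,  91.3]), np.float64(3.3056739666176704)) [646.6 419.   82. ] [647.1 424.4  82. ]
pinkL (array([526.6, 390.2,  96.4]), np.float64(11.59223669063176)) [531.8 389.   85. ] [526.7 400.9  85. ]
pinkR (array([ 515.6, -104. ,   75.7]), np.float64(3.6618293549967804)) [ 513.8 -100.3   85. ] [ 513.7 -105.6   85. ]
cup (array([727.1, 133.9,  53.1]), np.float64(0.7814491461883418)) [726.3 134.2  55. ] [726.4 133.1  55. ]
hosebase (array([753.2, 223.7,  -4.3]), np.float64(9.460032876301417))
hosetop (array([870.8, 203. , 382.3]), np.float64(2.0578225460075528))
[606.6 100.   10. ]
[597.8 -23.3  10. ]
[482.7 108.4  10. ]
```

Run:
```python
from h import *
a=load('top0');b=load('scene0');np.set_printoptions(precision=1,suppress=True)
def tri(p,q):
    o1,r1=ray(a,*p);o2,r2=ray(b,*q)
    A=np.stack([r1,-r2],1);s=np.linalg.lstsq(A,o2-o1,rcond=None)[0]
    x=o1+r1*s[0];y=o2+r2*s[1];return (x+y)/2,np.linalg.norm(x-y)
print('dome left edge',tri((504,160),(507,155)),'dome joint',tri((535,118),(538,100)))
print('vise',tri((377,322),(317,388)))
s=status.sense(); print(np.degrees(np.arctan2(s['eef_pos'][1],s['eef_pos'][0])))
```

```text
dome left edge (array([ 627.7, -170.6,  509.3]), np.float64(2.399299804497653)) dome joint (array([ 659.5, -171.1,  577.6]), np.float64(9.4783894436136))
vise (array([364.4, -94.9,  76. ]), np.float64(1.9210563310765887))
-73.85612768057013
```

```bash
cat > sim.py <<'E'
import numpy as np
from scipy.spatial.transform import Rotation as Ro
def sim(p,R,rows):
    p=np.array(p,float);R=np.array(R,float)
    out=[]
    for r in rows:
        p=p+R@(np.array(r[:3])*1000);R=R@Ro.from_rotvec(r[3:],degrees=True).as_matrix();out.append(p.copy())
    return p,R,out
E
python3 - <<'E'
from h import *;from sim import *
s=st();p=np.array(s['eef_pos']);R=np.array(s['ee_rot'])
rows=[[.033,-.012,0,0,0,-3.5]]*14+[[.033,.0,0,0,0,-3.6]]*6
p,R,o=sim(p,R,rows);print(p,np.hypot(p[0],p[1]),np.degrees(np.arctan2(p[1],p[0])),R)
for q in o[::3]:print(q,np.hypot(q[0],q[1]))
E
```

```text
t 0.15 pos [ 173.661 -599.937  263.114] F [-0.273 -0.079  0.68 ] M [-0.029 -0.056 -0.006] w 1.000708813932581
[[ 0.961  0.278 -0.   ]
 [ 0.278 -0.961  0.001]
 [-0.    -0.001 -1.   ]]
[473.845  -2.342 263.747] 473.8503526039781 -0.28313238074721836 [[ 0.057  0.998 -0.   ]
 [ 0.998 -0.057  0.001]
 [ 0.001 -0.001 -1.   ]]
[ 202.021 -579.232  263.127] 613.4504942657335
[ 278.8   -507.299  263.184] 578.8626052568359
[ 341.186 -422.579  263.265] 543.1212783751199
[ 387.087 -327.909  263.366] 507.3075167647788
[ 414.968 -226.459  263.484] 472.7392297218382
[ 445.906 -131.018  263.593] 464.7559248192716
[469.909 -35.106 263.706] 471.21818403884083
```

>>> arm_command:
  series:
    - [[0.033, -0.012, 0, 0, 0, -3.5], [0.033, -0.012, 0, 0, 0, -3.5], [0.033, -0.012, 0, 0, 0, -3.5], [0.033, -0.012, 0, 0, 0, -3.5], [0.033, -0.012, 0, 0, 0, -3.5], [0.033, -0.012, 0, 0, 0, -3.5], [0.033, -0.012, 0, 0, 0, -3.5], [0.033, -0.012, 0, 0, 0, -3.5], [0.033, -0.012, 0, 0, 0, -3.5], [0.033, -0.012, 0, 0, 0, -3.5], [0.033, -0.012, 0, 0, 0, -3.5], [0.033, -0.012, 0, 0, 0, -3.5], [0.033, -0.012, 0, 0, 0, -3.5], [0.033, -0.012, 0, 0, 0, -3.5], [0.033, 0, 0, 0, 0, -3.6], [0.033, 0, 0, 0, 0, -3.6], [0.033, 0, 0, 0, 0, -3.6], [0.033, 0, 0, 0, 0, -3.6], [0.033, 0, 0, 0, 0, -3.6], [0.033, 0, 0, 0, 0, -3.6]]
  grip: 0.088

```text
time_s: 1.82
eef_pos: [474.5, -1.2, 263.6]
ee_rot: [[0.054, 0.999, 0.0], [0.999, -0.054, 0.0], [0.0, 0.0, -1.0]]
force: [0.4, -0.6, -0.8]
width: 0.999
```

Run:
```python
from h import *;from sim import *
s=st();d=grab('wrist','wrist1')
p=np.array(s['eef_pos']);R=np.array(s['ee_rot'])
rows=[[.030,.007,.004,0,0,-2.8]]*9
p,R,o=sim(p,R,rows);print(p,R)
```

```text
t 1.8167 pos [474.472  -1.239 263.648] F [ 0.383 -0.567 -0.777] M [ 0.02  -0.114  0.01 ] w 0.9994579059236868
[[ 0.054  0.999  0.   ]
 [ 0.999 -0.054  0.   ]
 [ 0.     0.    -1.   ]]
[498.606 272.753 227.659] [[-0.376  0.927  0.   ]
 [ 0.927  0.376  0.   ]
 [-0.     0.    -1.   ]]
```

View pics/wrist1.png

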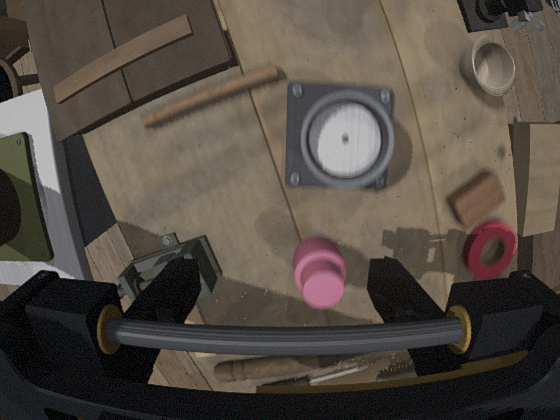

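Run:
```python
from h import *;from sim import *
s=status.sense();p=np.array(s['eef_pos']);R=np.array(s['ee_rot'])
for rows in ([[.030,.016,.003,0,0,-2.8]]*9,[[.029,.0155,.003,0,0,-2.5]]*9):
    print(sim(p,R,rows)[:2])
d=load('wrist1');print(onz(d,348,138,62,True))
```

```text
(array([575.53467514, 293.95203293, 239.71202491]), array([[-0.38824511,  0.92154992,  0.00338779],
       [ 0.92154189,  0.38821603,  0.00698998],
       [ 0.00512643,  0.00583582, -0.99996983]]))
(array([578.4453624 , 282.79839791, 239.64391991]), array([[-0.34440316,  0.93881574,  0.00338779],
       [ 0.93880634,  0.34437449,  0.00698998],
       [ 0.00539564,  0.00558785, -0.99996983]]))
[542.99359128  50.66852727  62.        ]
```

>>> arm_command:
  series:
    - [[0.029, 0.0155, 0.003, 0, 0, -2.5], [0.029, 0.0155, 0.003, 0, 0, -2.5], [0.029, 0.0155, 0.003, 0, 0, -2.5], [0.029, 0.0155, 0.003, 0, 0, -2.5], [0.029, 0.0155, 0.003, 0, 0, -2.5], [0.029, 0.0155, 0.003, 0, 0, -2.5], [0.029, 0.0155, 0.003, 0, 0, -2.5], [0.029, 0.0155, 0.003, 0, 0, -2.5], [0.029, 0.0155, 0.003, 0, 0, -2.5], [0, 0, 0, 0, 0, 0], [0, 0, 0, 0, 0, 0]]

```text
time_s: 2.78
eef_pos: [580.4, 273.3, 236.0]
ee_rot: [[-0.333, 0.943, -0.001], [0.943, 0.333, 0.001], [0.001, -0.001, -1.0]]
force: [0.4, -0.3, 0.4]
width: 0.996
```

Run:
```python
from h import *
d=grab('wrist','wrist2');st()
for p in [(580,278,85),(580,278,0),(582,281,85)]:
    R=cv2.Rodrigues(np.array(d['rvec'],float))[0];c=R@np.array(p,float)+np.array(d['tvec']).ravel()
    th=np.arctan2(np.hypot(c[0],c[1]),c[2]);u=c[:2]/np.hypot(c[0],c[1])*th;print(u[0]*d['fx']+d['cx'],u[1]*d['fy']+d['cy'])
```

```text
t 2.8333 pos [580.874 270.91  236.036] F [ 0.045 -0.592 -1.063] M [-0.042 -0.117  0.004] w 0.9989844013028927
[[-0.33   0.944 -0.001]
 [ 0.944  0.33  -0.001]
 [-0.001 -0.001 -1.   ]]
283.6900481567993 200.20682408431364
283.75778210113714 179.6969202603938
287.00703256427005 197.81006946971726
```

View pics/wrist2.png

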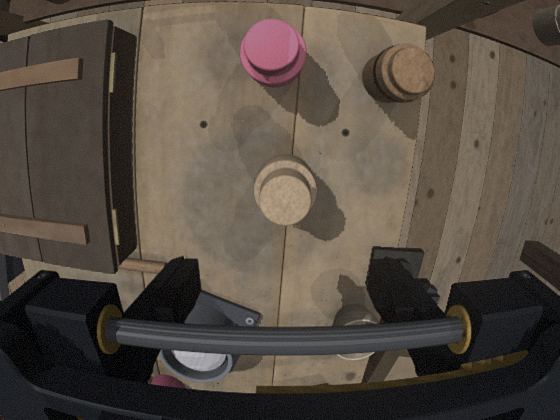

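The wrist view shows the arbor's top face at about (285,199). The pink look-alike is at (273,52) and the banded blank at (403,72).

Run:
```python
from h import *
d=load('wrist2');im=np.asarray(d['pixels'])[140:240,235:335,::-1]
cv2.imwrite('pics/c2.png',cv2.resize(im,None,fx=6,fy=6,interpolation=cv2.INTER_CUBIC))
s=st()
```

```text
t 2.8333 pos [580.874 270.91  236.036] F [ 0.045 -0.592 -1.063] M [-0.042 -0.117  0.004] w 0.9989844013028927
[[-0.33   0.944 -0.001]
 [ 0.944  0.33  -0.001]
 [-0.001 -0.001 -1.   ]]
```

View pics/c2.png

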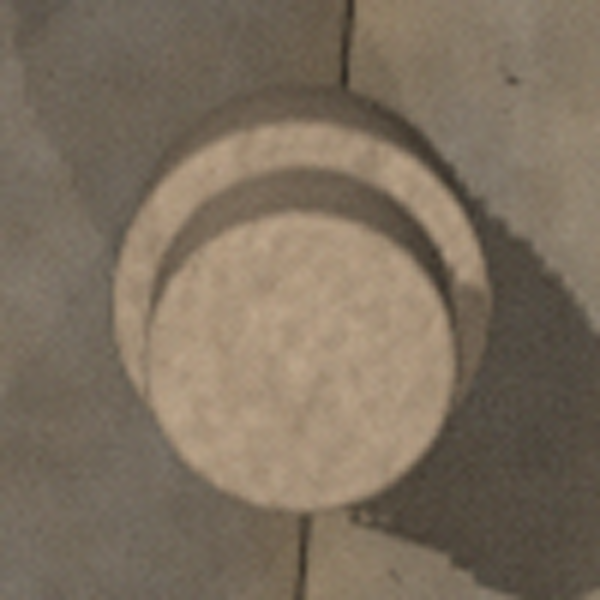

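Run:
```python
from h import *
d=load('wrist2');np.set_printoptions(precision=1,suppress=True)
print(onz(d,285.1,199.7,85,True),onz(d,284.8,191,54,True))
print('width',np.linalg.norm(onz(d,260,199.7,85,True)-onz(d,311.2,199.7,85,True)))
R=cv2.Rodrigues(np.array(d['rvec'],float))[0];s=status.sense();o,_=ray(d,d['cx'],d['cy'],True)
print('cam in tool',np.array(s['ee_rot']).T@(o-np.array(s['eef_pos'])))
d0=load('wrist0');o,_=ray(d0,d0['cx'],d0['cy'],True);print(o,np.array([[.961,.278,0],[.278,-.961,0],[0,0,-1]]).T@(o-np.array([173.831,-600.361,263.743])))
a=load('top0')
```

```text
[581.  278.8  85. ] [580.8 278.8  54. ]
width 44.659924941517474
cam in tool [  83.7    1.4 -121.7]
[ 252.4 -576.4  384.6] [  82.2   -1.2 -120.8]
```

>>> arm_command:
  series:
    - [[0.001, 0.0005, 0.02, 0, 0, 0], [0.001, 0.0005, 0.02, 0, 0, 0], [0.001, 0.0005, 0.02, 0, 0, 0], [0.001, 0.0005, 0.02, 0, 0, 0], [0.002, 0.0005, 0, 0, 0, 0], [0, 0, 0, 0, 0, 0], [0, 0, 0, 0, 0, 0]]

```text
time_s: 3.42
eef_pos: [582.3, 277.1, 157.9]
ee_rot: [[-0.329, 0.944, 0.001], [0.944, 0.329, 0.0], [-0.0, 0.001, -1.0]]
force: [0.8, -0.4, 0.7]
width: 1.0
```

Run:
```python
from h import *
d=grab('wrist','wrist3');st()
im=np.asarray(d['pixels'])[:,:,::-1]
cv2.imwrite('pics/c3.png',cv2.resize(im[140:300,195:375],None,fx=4,fy=3.75,interpolation=cv2.INTER_CUBIC))
```

```text
t 3.4667 pos [582.501 277.317 158.25 ] F [-0.418 -0.079  0.165] M [-0.051 -0.075 -0.029] w 0.9989481765974481
[[-0.329  0.944  0.002]
 [ 0.944  0.329  0.001]
 [ 0.     0.002 -1.   ]]
```

View pics/c3.png

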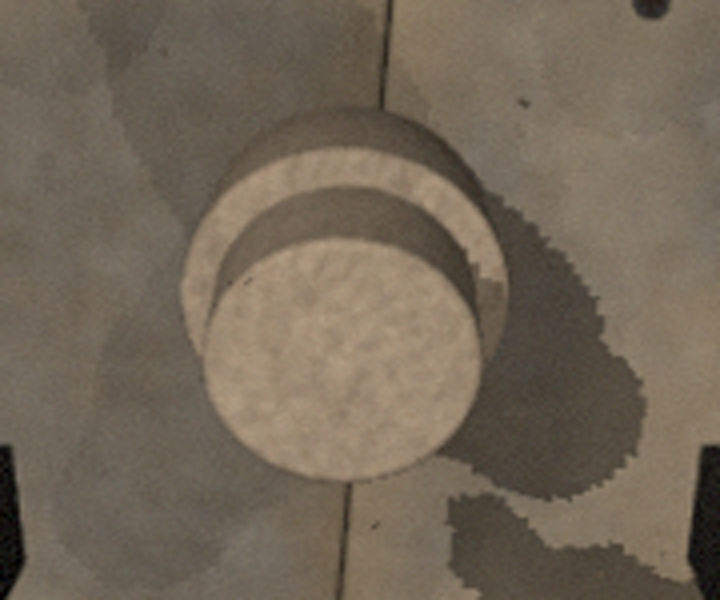

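Run:
```python
from h import *
d=load('wrist3');np.set_printoptions(precision=1,suppress=True)
for z in(85,92,98):
  print(z,onz(d,280.6,235.6,z,True),np.linalg.norm(onz(d,245.5,235.6,z,True)-onz(d,315.3,235.6,z,True)),np.linalg.norm(onz(d,280.6,203.2,z,True)-onz(d,280.6,268.2,z,True)))
print(ray(d,283,213,True)[0])
# lateral finger gap centre
```

```text
85 [580.8 279.5  85. ] 45.18004250274994 45.487923921336694
92 [580.  282.2  92. ] 43.55354624900273 43.85034383618544
98 [579.2 284.5  98. ] 42.159406602933686 42.44670376319856
[556.6 354.5 279.4]
```

>>> arm_command:
  series:
    - [[0.002, -0.001, 0.015, 0, 0, 0], [0, 0, 0.02, 0, 0, 0], [0, 0, 0.02, 0, 0, 0], [0, 0, 0.014, 0, 0, 0], [0, 0, 0.005, 0, 0, 0], [0, 0, 0, 0, 0, 0], [0, 0, 0, 0, 0, 0]]

```text
time_s: 4.05
eef_pos: [580.6, 279.5, 83.6]
ee_rot: [[-0.329, 0.944, 0.001], [0.944, 0.329, 0.001], [0.0, 0.001, -1.0]]
force: [-0.7, -0.7, -0.3]
width: 0.998
```

>>> arm_command:
  series:
    - [[0, 0, 0, 0, 0, 0], [0, 0, 0, 0, 0, 0], [0, 0, 0, 0, 0, 0], [0, 0, 0, 0, 0, 0], [0, 0, 0, 0, 0, 0], [0, 0, 0, 0, 0, 0], [0, 0, 0, 0, 0, 0], [0, 0, 0, 0, 0, 0], [0, 0, 0, 0, 0, 0], [0, 0, 0, 0, 0, 0]]
  grip: 0.03

```text
time_s: 4.88
eef_pos: [579.8, 279.0, 82.8]
ee_rot: [[-0.33, 0.944, -0.0], [0.944, 0.33, -0.0], [-0.0, -0.0, -1.0]]
force: [-1.1, -0.9, 1.8]
width: 0.526
```

Run:
```python
from h import *
d=grab('wrist','wrist4');st()
```

```text
t 4.9333 pos [579.818 279.021  82.782] F [-2.277  0.489  2.456] M [-0.2    0.226  0.018] w 0.5273240002165432
[[-0.33   0.944 -0.   ]
 [ 0.944  0.33  -0.   ]
 [-0.    -0.    -1.   ]]
```

View pics/wrist4.png

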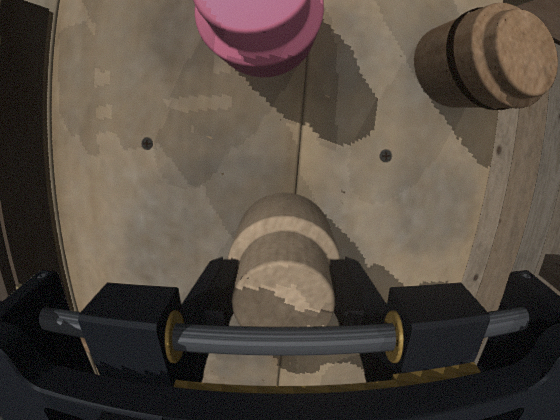

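The grip is on the neck: width is about 46 mm, and the fingers sit above the shoulder at around (284,285). I lift.

>>> arm_command:
  series:
    - [[0, 0, -0.01, 0, 0, 0], [0, 0, -0.02, 0, 0, 0], [0, 0, -0.025, 0, 0, 0], [0, 0, -0.025, 0, 0, 0], [0, 0, -0.02, 0, 0, 0], [0, 0, 0, 0, 0, 0], [0, 0, 0, 0, 0, 0]]

```text
time_s: 5.52
eef_pos: [580.6, 279.3, 183.6]
ee_rot: [[-0.329, 0.944, 0.002], [0.944, 0.329, 0.001], [0.0, 0.002, -1.0]]
force: [-0.0, 0.3, -3.0]
width: 0.524
```

Run:
```python
from h import *;from sim import *
s=st();p=np.array(s['eef_pos']);R=np.array(s['ee_rot'])
rows=[[-.026,-.0095,0,0,0,2.2]]*9
print(sim(p,R,rows)[:2])
```

```text
t 5.5167 pos [580.594 279.283 183.607] F [-0.046  0.257 -2.981] M [-0.025 -0.065  0.015] w 0.5238350739268559
[[-0.329  0.944  0.002]
 [ 0.944  0.329  0.001]
 [ 0.     0.002 -1.   ]]
(array([539.082,  34.875, 183.278]), array([[ 0.01 ,  1.   ,  0.002],
       [ 1.   , -0.01 ,  0.001],
       [ 0.001,  0.002, -1.   ]]))
```

Run:
```python
from h import *
np.set_printoptions(precision=1,suppress=True)
for t,(u,v),zs in(('top0',(317,245),62),('scene0',(300,270),62)):
    d=load(t);g=cv2.cvtColor(np.asarray(d['pixels']),cv2.COLOR_RGB2GRAY).astype(float)
    # radial bright ridge of rim ring, subpixel, predicted radius from projecting
    c0=np.array([540,43.,62.])
    for it in range(4):
        pts=[]
        for a in np.linspace(0,2*np.pi,72,endpoint=False):
            rr=np.arange(42.0,53,.5)
            val=[]
            for r in rr:
                x,y=proj(d,c0+[r*np.cos(a),r*np.sin(a),0]);val.append(cv2.getRectSubPix(g.astype(np.float32),(1,1),(float(x),float(y)))[0,0])
            val=np.array(val);w=np.clip(val-np.median(val),0,None)
            r=(rr*w).sum()/w.sum() if w.sum()>0 else np.nan
            pts.append((a,r))
        P=np.array(pts);ok=np.isfinite(P[:,1]);P=P[ok]
        A=np.stack([np.cos(P[:,0]),np.sin(P[:,0]),np.ones(len(P))],1)
        m=np.ones(len(P),bool)
        for _ in range(4):
            k=np.linalg.lstsq(A[m],P[m,1],rcond=None)[0];e=P[:,1]-A@k;m=abs(e)<2*e[m].std()
        c0=c0+[k[0],k[1],0]
    print(t,c0,'r',k[2],'resid',e[m].std())
```

```text
top0 [541.9  45.   62. ] r 45.716194445169855 resid 0.11898531606166
scene0 [542.   47.3  62. ] r 45.75716568320095 resid 0.5115436828100548
```

>>> arm_command:
  series:
    - [[-0.026, -0.0095, 0, 0, 0, 2.2], [-0.026, -0.0095, 0, 0, 0, 2.2], [-0.026, -0.0095, 0, 0, 0, 2.2], [-0.026, -0.0095, 0, 0, 0, 2.2], [-0.026, -0.0095, 0, 0, 0, 2.2], [0, 0, 0, 0, 0, 0], [0, 0, 0, 0, 0, 0]]

```text
time_s: 6.1
eef_pos: [566.5, 138.4, 180.9]
ee_rot: [[-0.14, 0.99, -0.003], [0.99, 0.14, -0.003], [-0.002, -0.004, -1.0]]
force: [-0.3, 0.5, -2.3]
width: 0.525
```

Run:
```python
from h import *
d=grab('top','top1');d=grab('scene','scene1');st()
a=load('top1');b=load('scene1')
A=np.hstack([np.asarray(a['pixels'])[150:300,170:370,::-1],np.asarray(b['pixels'])[170:320,180:380,::-1]])
cv2.imwrite('pics/c5.png',cv2.resize(A,None,fx=2,fy=2,interpolation=cv2.INTER_CUBIC))
```

```text
t 6.2 pos [566.959 142.31  181.756] F [-0.54   0.429 -1.489] M [-0.046 -0.126  0.012] w 0.5210150891435403
[[-0.145  0.99  -0.001]
 [ 0.99   0.145  0.001]
 [ 0.001 -0.001 -1.   ]]
```

View pics/c5.png

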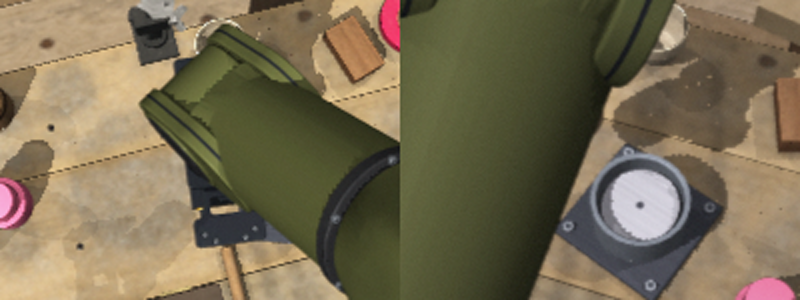

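Run:
```python
from h import *
np.set_printoptions(precision=1,suppress=True)
a=load('top0');b=load('scene0')
print('screws top',np.mean([onz(a,285+(x-280)/5-.4,215+y/5-.4,10) for x,y in[(337,50),(537,70),(319,250),(521,270)]],0))
print('screws scene',np.mean([onz(b,255+(x-280)/3.2-.35,235+(y-280)/3.2-.35,10) for x,y in[(405,316),(535,404),(309,434),(441,528)]],0))
d=load('wrist1')
print('screws wrist1',np.mean([onz(d,x,y,10,True) for x,y in[(298,91),(387,95),(295,178),(381,183)]],0))
```

```text
screws top [542.6  44.6  10. ]
screws scene [543.3  47.   10. ]
screws wrist1 [545.6  47.5  10. ]
```

>>> arm_command:
  series:
    - [[-0.0184, -0.0076, 0, 0, 0, 0], [-0.0184, -0.0076, 0, 0, 0, 0], [-0.0184, -0.0076, 0, 0, 0, 0], [-0.0184, -0.0076, 0, 0, 0, 0], [-0.0184, -0.0076, 0, 0, 0, 0], [0, 0, 0, 0, 0, 0], [0, 0, 0, 0, 0, 0], [0, 0, 0, 0, 0, 0]]

```text
time_s: 6.87
eef_pos: [543.5, 47.2, 182.7]
ee_rot: [[-0.146, 0.989, 0.001], [0.989, 0.146, 0.002], [0.002, 0.001, -1.0]]
force: [1.0, -0.1, -2.4]
width: 0.525
```

Run:
```python
from h import *
d=grab('wrist','wrist6');d=grab('scene','scene6');st()
```

```text
t 6.9667 pos [543.413  47.264 182.73 ] F [ 0.349  0.22  -2.405] M [-0.008 -0.14   0.02 ] w 0.530514297766369
[[-0.146  0.989  0.001]
 [ 0.989  0.146  0.002]
 [ 0.002  0.001 -1.   ]]
```

View pics/wrist6.png

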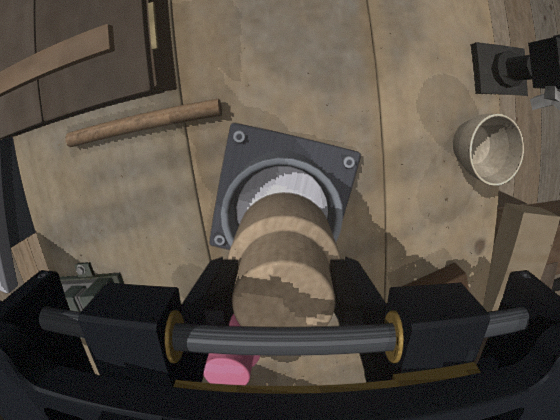

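View pics/scene6.png

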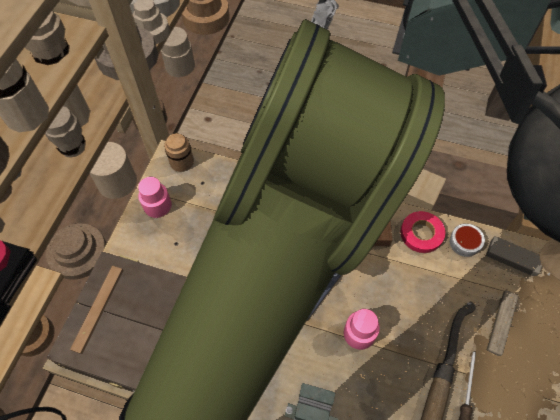

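Run:
```python
from h import *
d=load('wrist6');im=np.asarray(d['pixels'])[110:340,190:390,::-1]
cv2.imwrite('pics/c6.png',cv2.resize(im[:150],None,fx=4,fy=4,interpolation=cv2.INTER_CUBIC))
cv2.imwrite('pics/c6b.png',cv2.resize(im[70:],None,fx=3.6,fy=3.6,interpolation=cv2.INTER_CUBIC))
```

```text
(no output)
```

View pics/c6.png

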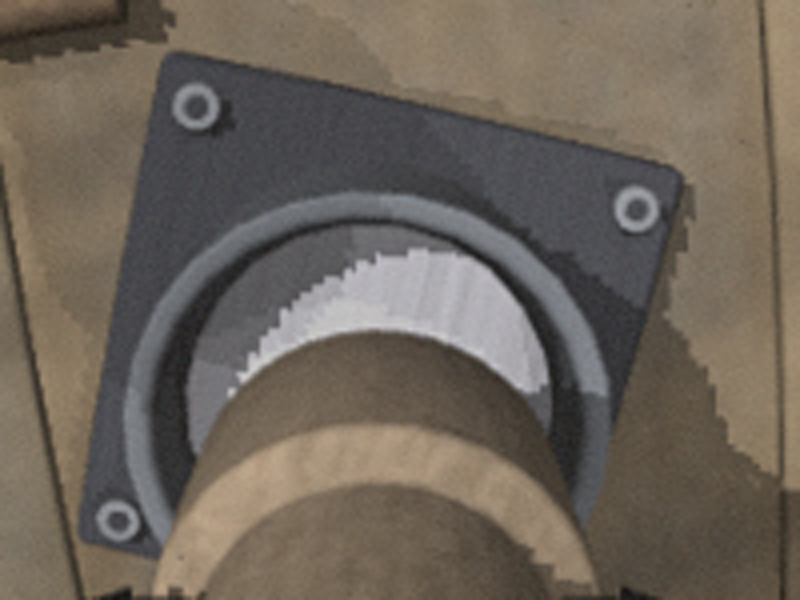

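View pics/c6b.png

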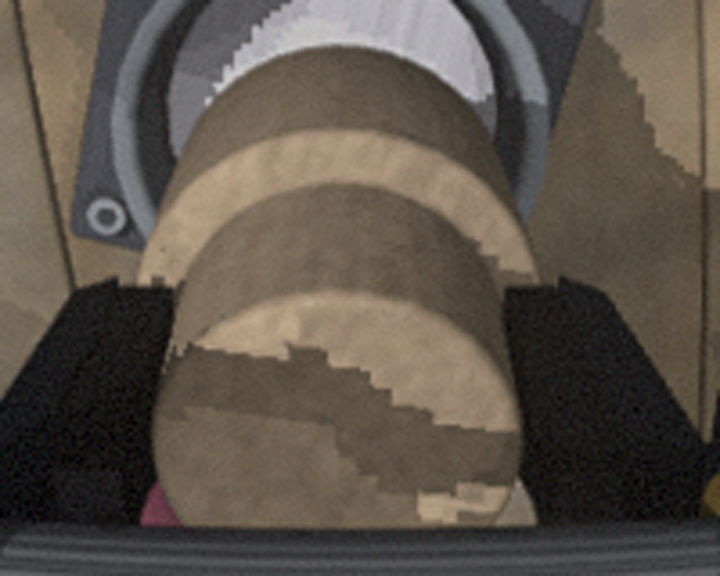

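Run:
```python
from h import *
from scipy.optimize import least_squares
np.set_printoptions(precision=1,suppress=True)
d=load('wrist6')
def fit(P,z,r0):
    X=np.array([onz(d,190+(x-1.5)/4,110+(y-1.5)/4,z,True)[:2] for x,y in P])
    f=least_squares(lambda c:np.hypot(*(X-c[:2]).T)-r0,X.mean(0)-[0,10])
    g=least_squares(lambda c:np.hypot(*(X-c[:2]).T)-c[2],[*f.x,r0])
    return f.x,abs(f.fun).max(),g.x
print('rim',fit([(365,192),(180,285),(135,360),(125,440),(150,520),(470,210),(545,260),(590,330),(610,400),(605,470)],62,49))
for z in(98,100,102):print('foot',fit([(375,330),(300,350),(240,395),(440,337),(500,370),(540,425)],z,31))
print('shoulder',fit([(375,422),(300,437),(240,475),(185,525),(460,440),(530,485),(580,540)],154,31))
print('screws',[onz(d,190+(x-1.5)/4,110+(y-1.5)/4,10,True) for x,y in[(197,106),(636,209),(119,520)]])
```

```text
rim (array([543.8,  44.8]), np.float64(1.2231461194937054), array([543.6,  45.7,  48.2]))
foot (array([545.9,  45.5]), np.float64(0.5445402390767491), array([545.8,  46.8,  30. ]))
foot (array([545.7,  46. ]), np.float64(0.6338656072087971), array([545.7,  47.6,  29.7]))
foot (array([545.6,  46.4]), np.float64(0.7207395103821774), array([545.5,  48.4,  29.4]))
shoulder (array([544.8,  47.2]), np.float64(0.9739542330576505), array([544.5,  50.1,  28.6]))
screws [array([496.1, 100.2,  10. ]), array([599.1,  91.6,  10. ]), array([487.7,  -3. ,  10. ])]
```

>>> arm_command:
  series:
    - [[-0.001, -0.0017, 0.008, 0, 0, 0], [0, 0, 0.01, 0, 0, 0], [0, 0, 0.009, 0, 0, 0], [0, 0, 0.005, 0, 0, 0], [0, 0, 0, 0, 0, 0], [0, 0, 0, 0, 0, 0]]

```text
time_s: 7.47
eef_pos: [541.2, 43.8, 150.1]
ee_rot: [[-0.144, 0.99, -0.001], [0.99, 0.144, -0.0], [-0.0, -0.001, -1.0]]
force: [-0.2, 1.1, -2.7]
width: 0.53
```

>>> arm_command:
  series:
    - [[0, 0, 0.0015, 0, 0, 0], [0, 0, 0.0015, 0, 0, 0], [0, 0, 0.0015, 0, 0, 0], [0, 0, 0.0015, 0, 0, 0], [0, 0, 0, 0, 0, 0]]

```text
time_s: 7.88
eef_pos: [541.4, 43.7, 144.6]
ee_rot: [[-0.143, 0.99, -0.0], [0.99, 0.143, -0.0], [-0.0, -0.0, -1.0]]
force: [0.5, -0.5, -2.3]
width: 0.522
```

Run:
```python
from h import *
st();d=grab('wrist','wrist7');st();im=np.asarray(d['pixels'])[110:260,190:390,::-1]
cv2.imwrite('pics/c7.png',cv2.resize(im,None,fx=4,fy=4,interpolation=cv2.INTER_CUBIC))
```

```text
t 7.8833 pos [541.411  43.65  144.568] F [ 0.53  -0.544 -2.339] M [-0.009 -0.112  0.035] w 0.5223170709227989
[[-0.143  0.99  -0.   ]
 [ 0.99   0.143 -0.   ]
 [-0.    -0.    -1.   ]]
t 7.9333 pos [541.427  43.686 144.673] F [-0.742 -0.472 -2.328] M [-0.049 -0.074  0.002] w 0.5240040824736362
[[-0.143  0.99  -0.   ]
 [ 0.99   0.143 -0.   ]
 [-0.    -0.    -1.   ]]
```

View pics/c7.png

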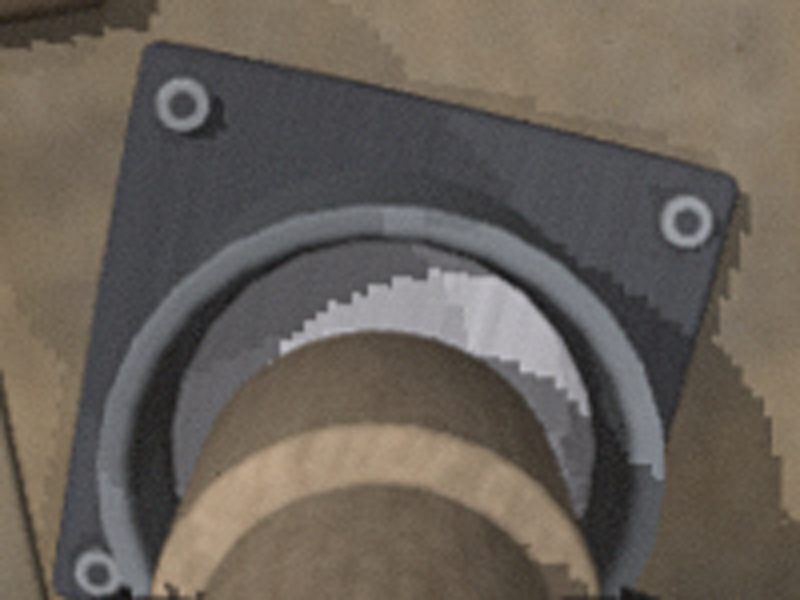

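Run:
```python
from h import *
from scipy.optimize import least_squares
np.set_printoptions(precision=1,suppress=True)
d=load('wrist7')
def fit(P,z,r0):
    X=np.array([onz(d,190+(x-1.5)/4,110+(y-1.5)/4,z,True)[:2] for x,y in P])
    f=least_squares(lambda c:np.hypot(*(X-c[:2]).T)-r0,X.mean(0)-[0,10])
    g=least_squares(lambda c:np.hypot(*(X-c[:2]).T)-c[2],[*f.x,r0])
    return f.x,abs(f.fun).max(),g.x
print('rim',fit([(385,206),(270,230),(185,290),(125,365),(100,445),(103,510),(500,230),(575,280),(635,355),(660,430),(662,480),(650,540)],62,49))
print('foot',fit([(380,330),(310,343),(250,375),(205,440),(450,338),(510,370),(555,430)],62,31))
print('shoulder',fit([(375,422),(300,437),(240,475),(185,525),(460,440),(530,485),(580,540)],116,31))
print('screws',[onz(d,190+(x-1.5)/4,110+(y-1.5)/4,10,True) for x,y in[(182,105),(686,222),(97,572)]])
```

```text
rim (array([543.4,  44.1]), np.float64(1.5587137851824693), array([543.3,  45.5,  47.9]))
foot (array([543.8,  43.1]), np.float64(0.8058169987104478), array([544.1,  41. ,  32.7]))
shoulder (array([542.7,  43.6]), np.float64(0.9818138320222758), array([542.4,  46.6,  28.6]))
screws [array([495.8,  99.9,  10. ]), array([599.2,  91.5,  10. ]), array([487.2,  -3.1,  10. ])]
```

The foot and the rim centre agree to about 1 mm, so I press.

>>> arm_command:
  series:
    - [[0.0007, 0, 0.0015, 0, 0, 0], [0, 0, 0.0015, 0, 0, 0], [0, 0, 0.0015, 0, 0, 0], [0, 0, 0.0015, 0, 0, 0], [0, 0, 0.0015, 0, 0, 0], [0, 0, 0, 0, 0, 0]]

```text
time_s: 8.43
eef_pos: [541.1, 44.4, 136.8]
ee_rot: [[-0.144, 0.99, -0.001], [0.99, 0.144, -0.0], [-0.0, -0.001, -1.0]]
force: [0.1, -0.2, -3.2]
width: 0.525
```

>>> arm_command:
  series:
    - [[0, 0, 0.001, 0, 0, 0], [0, 0, 0.001, 0, 0, 0], [0, 0, 0.001, 0, 0, 0], [0, 0, 0.001, 0, 0, 0], [0, 0, 0, 0, 0, 0]]

```text
time_s: 8.85
eef_pos: [541.3, 44.4, 133.0]
ee_rot: [[-0.143, 0.99, -0.0], [0.99, 0.143, -0.0], [-0.0, -0.0, -1.0]]
force: [-0.3, -0.3, -2.3]
width: 0.525
```

>>> arm_command:
  series:
    - [[0, 0, 0.001, 0, 0, 0], [0, 0, 0.001, 0, 0, 0], [0, 0, 0.001, 0, 0, 0], [0, 0, 0.001, 0, 0, 0], [0, 0, 0, 0, 0, 0]]

```text
time_s: 9.27
eef_pos: [541.4, 44.8, 129.2]
ee_rot: [[-0.144, 0.99, 0.0], [0.99, 0.144, 0.0], [0.0, 0.0, -1.0]]
force: [-0.5, 0.6, -0.6]
width: 0.525
```

>>> arm_command:
  series:
    - [[0, 0, 0.001, 0, 0, 0], [0, 0, 0.001, 0, 0, 0], [0, 0, 0.001, 0, 0, 0], [0, 0, 0, 0, 0, 0]]

```text
time_s: 9.6
eef_pos: [541.5, 44.7, 126.4]
ee_rot: [[-0.144, 0.99, 0.0], [0.99, 0.144, 0.0], [0.0, 0.0, -1.0]]
force: [-1.4, 1.2, 3.0]
width: 0.526
```

>>> arm_command:
  series:
    - [[0, 0, 0.001, 0, 0, 0], [0, 0, 0.001, 0, 0, 0], [0, 0, 0.001, 0, 0, 0], [0, 0, 0, 0, 0, 0]]

```text
time_s: 9.93
eef_pos: [541.5, 44.5, 123.2]
ee_rot: [[-0.144, 0.99, 0.0], [0.99, 0.144, 0.0], [0.0, 0.0, -1.0]]
force: [-0.4, 1.0, 3.6]
width: 0.525
```

>>> arm_command:
  series:
    - [[0, 0, 0.001, 0, 0, 0], [0, 0, 0.001, 0, 0, 0], [0, 0, 0, 0, 0, 0]]

```text
time_s: 10.18
eef_pos: [541.5, 44.5, 121.2]
ee_rot: [[-0.143, 0.99, 0.0], [0.99, 0.143, 0.0], [0.0, 0.0, -1.0]]
force: [-0.8, 0.9, 3.4]
width: 0.524
```

>>> arm_command:
  series:
    - [[0, 0, 0.001, 0, 0, 0], [0, 0, 0.001, 0, 0, 0], [0, 0, 0, 0, 0, 0]]

```text
time_s: 10.43
eef_pos: [541.5, 44.5, 119.2]
ee_rot: [[-0.143, 0.99, 0.0], [0.99, 0.143, 0.0], [0.0, 0.0, -1.0]]
force: [-0.7, 0.5, 4.6]
width: 0.525
```

>>> arm_command:
  series:
    - [[0, 0, 0.001, 0, 0, 0], [0, 0, 0, 0, 0, 0]]

```text
time_s: 10.6
eef_pos: [541.5, 44.5, 118.2]
ee_rot: [[-0.143, 0.99, 0.0], [0.99, 0.143, 0.0], [-0.0, 0.0, -1.0]]
force: [-1.3, 1.1, 4.9]
width: 0.522
```

>>> arm_command:
  series:
    - [[0, 0, 0.001, 0, 0, 0], [0, 0, 0, 0, 0, 0]]

```text
time_s: 10.77
eef_pos: [541.5, 44.5, 117.2]
ee_rot: [[-0.144, 0.99, 0.0], [0.99, 0.144, 0.0], [0.0, 0.0, -1.0]]
force: [-0.4, -0.5, 4.3]
width: 0.522
```

>>> arm_command:
  series:
    - [[0, 0, 0.0008, 0, 0, 0], [0, 0, 0, 0, 0, 0]]

```text
time_s: 10.93
eef_pos: [541.5, 44.5, 116.5]
ee_rot: [[-0.143, 0.99, 0.0], [0.99, 0.143, 0.0], [-0.0, 0.0, -1.0]]
force: [-1.0, 1.4, 5.3]
width: 0.525
```

>>> arm_command:
  series:
    - [[0, 0, 0.0008, 0, 0, 0], [0, 0, 0, 0, 0, 0]]

```text
time_s: 11.1
eef_pos: [541.5, 44.5, 115.7]
ee_rot: [[-0.143, 0.99, 0.0], [0.99, 0.143, 0.0], [-0.0, 0.0, -1.0]]
force: [-0.9, 0.9, 5.0]
width: 0.526
```

>>> arm_command:
  series:
    - [[0, 0, 0.0008, 0, 0, 0], [0, 0, 0, 0, 0, 0]]

```text
time_s: 11.27
eef_pos: [541.5, 44.5, 114.9]
ee_rot: [[-0.143, 0.99, 0.0], [0.99, 0.143, 0.0], [-0.0, 0.0, -1.0]]
force: [-0.9, 1.4, 5.0]
width: 0.524
```

>>> arm_command:
  series:
    - [[0, 0, 0.0008, 0, 0, 0], [0, 0, 0, 0, 0, 0]]

```text
time_s: 11.43
eef_pos: [541.5, 44.5, 114.1]
ee_rot: [[-0.143, 0.99, 0.0], [0.99, 0.143, 0.0], [-0.0, 0.0, -1.0]]
force: [-0.9, 1.3, 5.2]
width: 0.519
```

>>> arm_command:
  series:
    - [[0, 0, 0.0008, 0, 0, 0], [0, 0, 0, 0, 0, 0]]

```text
time_s: 11.6
eef_pos: [541.5, 44.5, 113.3]
ee_rot: [[-0.144, 0.99, 0.0], [0.99, 0.144, 0.0], [-0.0, 0.0, -1.0]]
force: [-2.0, 0.8, 4.0]
width: 0.526
```

>>> arm_command:
  series:
    - [[0, 0, 0.0007, 0, 0, 0], [0, 0, 0, 0, 0, 0]]

```text
time_s: 11.77
eef_pos: [541.5, 44.5, 112.6]
ee_rot: [[-0.143, 0.99, 0.0], [0.99, 0.143, -0.0], [-0.0, 0.0, -1.0]]
force: [-1.5, 1.3, 5.9]
width: 0.522
```

>>> arm_command:
  series:
    - [[0, 0, 0.0007, 0, 0, 0], [0, 0, 0, 0, 0, 0]]

```text
time_s: 11.93
eef_pos: [541.5, 44.5, 112.0]
ee_rot: [[-0.144, 0.99, 0.0], [0.99, 0.144, -0.0], [-0.0, 0.0, -1.0]]
force: [-1.0, 1.1, 6.1]
width: 0.525
```

>>> arm_command:
  series:
    - [[0, 0, 0.0006, 0, 0, 0], [0, 0, 0, 0, 0, 0]]

```text
time_s: 12.1
eef_pos: [541.5, 44.5, 111.7]
ee_rot: [[-0.143, 0.99, 0.001], [0.99, 0.143, -0.0], [-0.0, 0.001, -1.0]]
force: [-2.3, 0.8, 9.6]
width: 0.525
```

>>> arm_command:
  series:
    - [[0, 0, 0.0006, 0, 0, 0], [0, 0, 0, 0, 0, 0]]

```text
time_s: 12.27
eef_pos: [541.6, 44.5, 111.6]
ee_rot: [[-0.144, 0.99, 0.001], [0.99, 0.144, -0.0], [-0.001, 0.001, -1.0]]
force: [-2.5, 0.6, 13.7]
width: 0.527
```

>>> arm_command:
  series:
    - [[0, 0, 0.0006, 0, 0, 0], [0, 0, 0, 0, 0, 0]]

```text
time_s: 12.43
eef_pos: [541.6, 44.5, 111.4]
ee_rot: [[-0.144, 0.99, 0.001], [0.99, 0.144, -0.001], [-0.001, 0.001, -1.0]]
force: [-3.2, -1.0, 17.2]
width: 0.523
```

>>> arm_command:
  series:
    - [[0, 0, 0, 0, 0, 0], [0, 0, 0, 0, 0, 0], [0, 0, 0, 0, 0, 0]]

```text
time_s: 12.68
eef_pos: [541.5, 44.5, 111.4]
ee_rot: [[-0.144, 0.99, 0.001], [0.99, 0.144, -0.0], [-0.001, 0.001, -1.0]]
force: [-3.3, 0.1, 17.4]
width: 0.526
```

>>> arm_command:
  series:
    - [[0, 0, 0.0001, 0, 0, 0], [0, 0, 0, 0, 0, 0], [0, 0, 0, 0, 0, 0], [0, 0, 0, 0, 0, 0], [0, 0, 0, 0, 0, 0], [0, 0, 0, 0, 0, 0], [0, 0, 0, 0, 0, 0], [0, 0, 0, 0, 0, 0], [0, 0, 0, 0, 0, 0]]

```text
time_s: 13.43
eef_pos: [541.6, 44.5, 111.4]
ee_rot: [[-0.144, 0.99, 0.001], [0.99, 0.144, -0.001], [-0.001, 0.001, -1.0]]
force: [-4.0, 0.8, 17.2]
width: 0.529
```

>>> arm_command:
  series:
    - [[0, 0, 0, 0, 0, 0], [0, 0, 0, 0, 0, 0], [0, 0, 0, 0, 0, 0], [0, 0, 0, 0, 0, 0], [0, 0, 0, 0, 0, 0], [0, 0, 0, 0, 0, 0], [0, 0, 0, 0, 0, 0], [0, 0, 0, 0, 0, 0], [0, 0, 0, 0, 0, 0]]

```text
time_s: 14.18
eef_pos: [541.6, 44.5, 111.4]
ee_rot: [[-0.144, 0.99, 0.001], [0.99, 0.144, -0.001], [-0.001, 0.001, -1.0]]
force: [-4.4, 1.4, 18.9]
width: 0.524
```

Bottomed at TCP z ≈ 111.7 and held for over 1.5 s at about 20 N on the plate. I lift straight off.

>>> arm_command:
  series:
    - [[0, 0, -0.001, 0, 0, 0], [0, 0, -0.003, 0, 0, 0], [0, 0, -0.006, 0, 0, 0], [0, 0, -0.01, 0, 0, 0], [0, 0, -0.015, 0, 0, 0], [0, 0, -0.015, 0, 0, 0], [0, 0, -0.015, 0, 0, 0], [0, 0, -0.01, 0, 0, 0], [0, 0, 0, 0, 0, 0], [0, 0, 0, 0, 0, 0]]

```text
time_s: 15.02
eef_pos: [541.5, 44.2, 185.2]
ee_rot: [[-0.143, 0.99, 0.001], [0.99, 0.143, -0.0], [-0.0, 0.001, -1.0]]
force: [0.2, -0.1, -2.7]
width: 0.525
```

Run:
```python
from h import *
st();d=grab('wrist','wrist8');im=np.asarray(d['pixels'])[110:340,190:390,::-1]
cv2.imwrite('pics/c8.png',cv2.resize(im,None,fx=2.6,fy=2.6,interpolation=cv2.INTER_CUBIC))
```

```text
t 15.0167 pos [541.535  44.161 185.188] F [ 0.152 -0.057 -2.685] M [-0.034 -0.124  0.064] w 0.5249570237875655
[[-0.143  0.99   0.001]
 [ 0.99   0.143 -0.   ]
 [-0.     0.001 -1.   ]]
```

View pics/c8.png

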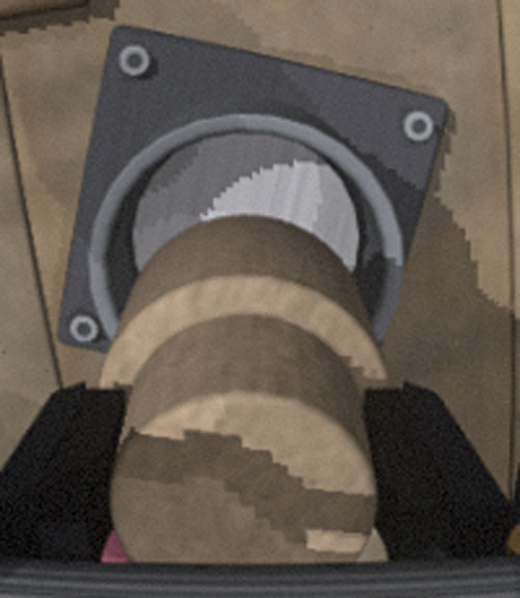

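>>> arm_command:
  series:
    - [[0.012, 0.004, 0, 0, 0, 0], [0.0248, 0.008, 0, 0, 0, 0], [0.0248, 0.008, 0, 0, 0, 0], [0.0248, 0.008, 0, 0, 0, 0], [0.0248, 0.008, 0, 0, 0, 0], [0.0248, 0.008, 0, 0, 0, 0], [0.0248, 0.008, 0, 0, 0, 0], [0.0248, 0.008, 0, 0, 0, 0], [0.0248, 0.008, 0, 0, 0, 0], [0.012, 0.004, 0, 0, 0, 0], [0, 0, 0, 0, 0, 0], [0, 0, 0, 0, 0, 0], [0, 0, 0, 0, 0, 0]]

```text
time_s: 16.15
eef_pos: [580.6, 272.5, 184.1]
ee_rot: [[-0.142, 0.99, -0.001], [0.99, 0.142, -0.003], [-0.003, -0.002, -1.0]]
force: [0.4, -1.4, -2.8]
width: 0.521
```

Run:
```python
from h import *
st();d=grab('wrist','wrist9');d=grab('top','top9');d=grab('scene','scene9')
```

```text
t 16.15 pos [580.596 272.487 184.111] F [ 0.363 -1.448 -2.796] M [-0.048 -0.112 -0.046] w 0.5210303555530773
[[-0.142  0.99  -0.001]
 [ 0.99   0.142 -0.003]
 [-0.003 -0.002 -1.   ]]
```

View pics/wrist9.png

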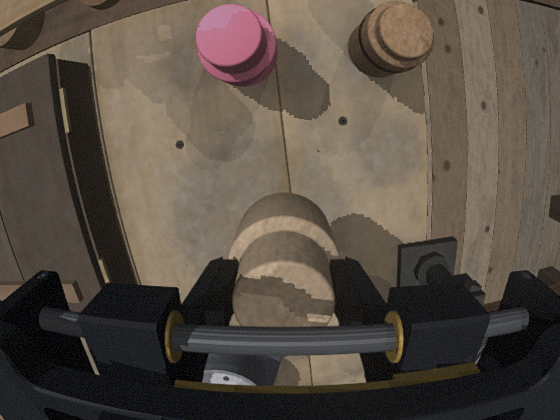

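View pics/scene9.png

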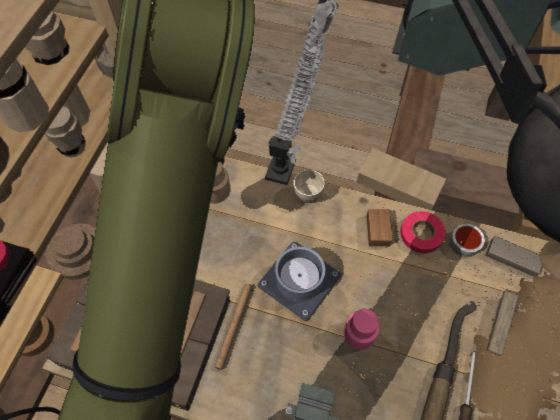

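>>> arm_command:
  series:
    - [[0, 0, 0.01, 0, 0, 0], [0, 0, 0.02, 0, 0, 0], [0, 0, 0.025, 0, 0, 0], [0, 0, 0.025, 0, 0, 0], [0, 0, 0.012, 0, 0, 0], [0, 0, 0.004, 0, 0, 0], [0, 0, 0, 0, 0, 0], [0, 0, 0, 0, 0, 0]]

```text
time_s: 16.97
eef_pos: [581.3, 275.2, 89.7]
ee_rot: [[-0.143, 0.99, 0.001], [0.99, 0.143, 0.001], [0.001, 0.001, -1.0]]
force: [-0.3, 0.2, -1.9]
width: 0.524
```

>>> arm_command:
  series:
    - [[0, 0, 0.001, 0, 0, 0], [0, 0, 0.001, 0, 0, 0], [0, 0, 0, 0, 0, 0]]

```text
time_s: 17.22
eef_pos: [581.2, 275.1, 87.8]
ee_rot: [[-0.143, 0.99, 0.001], [0.99, 0.143, 0.001], [0.0, 0.001, -1.0]]
force: [-0.1, -0.4, -1.7]
width: 0.524
```

>>> arm_command:
  series:
    - [[0, 0, 0.001, 0, 0, 0], [0, 0, 0.001, 0, 0, 0], [0, 0, 0.001, 0, 0, 0], [0, 0, 0, 0, 0, 0]]

```text
time_s: 17.55
eef_pos: [580.6, 274.8, 83.7]
ee_rot: [[-0.144, 0.99, -0.0], [0.99, 0.144, -0.0], [-0.0, -0.0, -1.0]]
force: [0.2, 0.3, -1.7]
width: 0.522
```

>>> arm_command:
  series:
    - [[0, 0, 0.0007, 0, 0, 0], [0, 0, 0, 0, 0, 0]]

```text
time_s: 17.72
eef_pos: [580.7, 274.8, 83.1]
ee_rot: [[-0.144, 0.99, -0.0], [0.99, 0.144, -0.0], [-0.0, -0.0, -1.0]]
force: [-1.0, -0.5, -2.6]
width: 0.525
```

>>> arm_command:
  series:
    - [[0, 0, 0.0007, 0, 0, 0], [0, 0, 0, 0, 0, 0]]

```text
time_s: 17.88
eef_pos: [580.7, 275.0, 82.8]
ee_rot: [[-0.143, 0.99, 0.0], [0.99, 0.143, -0.0], [-0.0, 0.0, -1.0]]
force: [-0.6, 0.4, 0.4]
width: 0.522
```

>>> arm_command:
  series:
    - [[0, 0, 0.0002, 0, 0, 0], [0, 0, 0, 0, 0, 0], [0, 0, 0, 0, 0, 0], [0, 0, 0, 0, 0, 0], [0, 0, 0, 0, 0, 0], [0, 0, 0, 0, 0, 0], [0, 0, 0, 0, 0, 0], [0, 0, 0, 0, 0, 0], [0, 0, 0, 0, 0, 0], [0, 0, 0, 0, 0, 0]]
  grip: 0.088

```text
time_s: 18.72
eef_pos: [580.7, 274.8, 82.3]
ee_rot: [[-0.143, 0.99, 0.0], [0.99, 0.143, -0.0], [-0.0, 0.0, -1.0]]
force: [0.1, 1.3, 0.1]
width: 1.002
```

>>> arm_command:
  series:
    - [[0, 0, -0.005, 0, 0, 0], [0, 0, -0.01, 0, 0, 0], [0, 0, -0.02, 0, 0, 0], [0, 0, -0.03, 0, 0, 0], [0, 0, -0.03, 0, 0, 0], [0, 0, -0.03, 0, 0, 0], [0, 0, -0.02, 0, 0, 0], [0, 0, 0, 0, 0, 0], [0, 0, 0, 0, 0, 0]]

```text
time_s: 19.47
eef_pos: [581.3, 275.3, 229.3]
ee_rot: [[-0.143, 0.99, 0.003], [0.99, 0.143, 0.002], [0.001, 0.003, -1.0]]
force: [0.2, -0.9, 0.8]
width: 0.998
```

Run:
```python
from h import *
st();d=grab('wrist','wrist10');d=grab('scene','scene10')
im=np.asarray(d['pixels'])[235:325,255:345,::-1]
cv2.imwrite('pics/c10.png',cv2.resize(im,None,fx=6,fy=6,interpolation=cv2.INTER_CUBIC))
```

```text
t 19.4667 pos [581.293 275.278 229.305] F [ 0.213 -0.928  0.756] M [-0.028 -0.09  -0.002] w 0.9982870276488189
[[-0.143  0.99   0.003]
 [ 0.99   0.143  0.002]
 [ 0.001  0.003 -1.   ]]
```

View pics/wrist10.png

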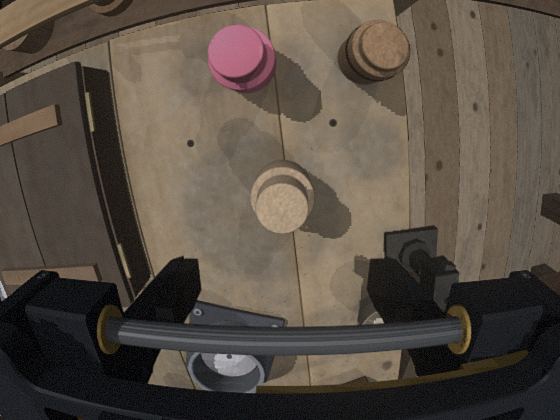

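View pics/c10.png

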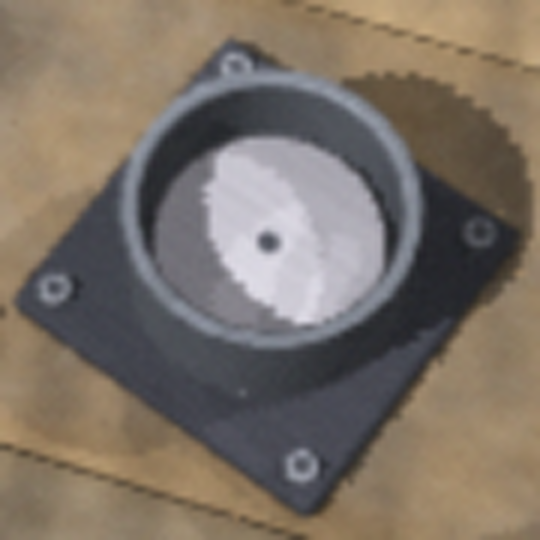

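The wrist view shows the arbor upright at (282,200) with the fingers clear of it. The pot crop shows the plate low, centred and apparently level, with its hole at (269,241). I hand the job in.

Run:
```python
from h import *
print(finish_job())
```

```text
the job is handed in; nothing more can be done
None
```

I pressed the ejector plate down onto its stop with the pale arbor, stood the arbor back on the bench upright, and handed the job in at about 19.6 s of the 64 s.

**Pressing:** I gripped the arbor by its neck and set its foot within about 1 mm of the pot's centre. The plate gave way at roughly 6 to 8 N. The force then climbed steeply with the face about 33 mm below the rim, so that was the stop. I leaned on it with about 20 N (17 to 19 N measured, plus about 2 N of arbor weight) for more than 1.5 s. The highest reading was 18.9 N, about 21 N on the plate.

**Standing the arbor:** I put it back within about 5 mm of where it had been, well clear of the pot. It touched the bench at the same gripper height as when I picked it up, so it had not slipped in the grip.

**Last checks:** The wrist camera showed the arbor upright and the gripper open and clear. The scene camera showed the plate low, centred and looking level. I judged the level only by eye. The cup, sanding block and banded blank looked untouched.

**Disagreements:**
- The cameras disagreed by 1 to 4 mm (one early look 6 mm) on where the pot was, so I centred using the wrist view.
- A sideways force of about 4 N showed during the hold.
- The arbor's neck measured 45 to 46 mm, against the stated 48 mm.

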